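# Strip the spacer bar

### The arm

A 6-joint arm with a two-finger parallel gripper is mounted at the origin on a cart in front of the work surface, level with it; the furniture and walls round the work are solid. World frame = base frame: x ahead of the robot, y to its left, z up, the work surface at z = 0. Lengths are in m, angles in rad, forces in N, time in s.
With the tool pointing down it reaches from about 0.15 to 0.775 m from the base axis. Payload 6.1 kg.
Tool frame: the origin (TCP) lies midway between the tips of the shut fingers; the grasp point (between the pads) lies 19 mm behind it; x points along the fingers, y is the direction in which the jaws open and shut, and the axes are right-handed (so a half turn about x gives the same grasp; the last joint's range is limited). The gripper opens to 85 mm and grips with 20 to 120 N. Pads are 22 mm wide; open, the fingers measure 114 mm over their backs; the gripper's body (76 mm by 85 mm) begins 54 mm behind the grasp point. The pads swing forward as they close: fully open they stand 13 mm farther back than shut.
Start: joints at [1.3, 0.126, -0.04, 1.405, 0, 1.571], TCP at [0.14, 0.506, 0.231] pointing down, gripper open.
Joint ranges: [-2.72, 2.72], [-0.95, 1.95], [-1.27, 1.35], [-1.78, 2.02], [-1.46, 1.47], [-3.14, 3.14]. Speed limits (rad/s): [2.39, 2.39, 3.01, 3.14, 3.14, 3.14].

### API

Orientations are given as a unit quaternion [x, y, z, w].
In Python, from cell import state, camera, finish_job gives the robot as it stands.
- The arm moves only by the tool play_rows, never from a script. Its argument "moves" is a list of rows, each a list of 2 entries, a list of its own where there are three numbers: the shift along the tool's x, y, z in mm, then the turn about the tool's x in degrees. In form: [[[tx, ty, tz], twist], ...]. A call has 1 to 20 rows; each row is the pose to reach, as a shift and turn from the pose commanded when the call began, along the tool's axes at that moment; what a row does not reach only later rows make up. A row lasts 1/10 s, in which the tool goes at most 50 mm and 8.59 degrees, less where a joint would pass 70% of its speed; a pose out of reach is approached as far as the arm can. A call with a gripper value outside its range is refused whole. "grip" is the opening in per cent of the stroke, from 0 (shut) to 100 (fully open), set as the call begins (left out, the last holds). The fingers move at their own pace and stop on an object; "grip_force" is the grip in N (left out, the last holds). Time passes only in rows, so rows that repeat a pose let the fingers close. It gives the time, the measured TCP pose, the force and the opening at its end, in the units of the state.
- state(): the state, without advancing time (a new reading comes with each control period).
- camera(name): name is "scene" or "top" or "wrist"; returns a dict with "image" (420x560x3 uint8, blue, green, red), "range_z" (420x560 float32, m along the optical axis (not along the pixel's ray), 0 where there is no reading), "vfov" (degrees; the focal length in pixels is half the picture's height over the tangent of half this angle, whatever the lens; pixels are square), "cx", "cy" (the principal point, pixels), "eye" and "rotation" of the camera in the world. Camera axes: x right, y up, looking along -z (the intrinsics and any distortion apply to the point x, -y, -z); pixel columns grow to the right and rows downward; lengths in m; the calibration is good to about 2 mm. A picture is of the moment at which its call begins.
- finish_job(): hands the job in, once; it reports no verdict.
The state is a dict: "time": time; "joint_pos": joint angles; "joint_velocities": joint speeds; "tau": joint torques, N m; "ee_pos": TCP position; "eef_rot": TCP orientation; "contact_force": force on the tool from outside, world axes, zero at the start; "ft_torque": the same for the moment, N m; "gripper_width": opening from 0.0 (shut) to 1.0 (fully open).
Only numpy, scipy, OpenCV 4.12 (cv2) and the standard library are available. Lean on these libraries where they do the work, as an engineer would, in place of code of your own. Each camera call takes 0.05 s, during which the arm holds its last target. There are 200 camera calls.

### The job

Take the parts off the square bar of the spacer stand. First slide the black stop collar off the free end of the bar and set it down, the same way up as it hung, in the shallow orange tray while the brass spacer stays on the bar; then slide the brass spacer off the same way and set it, also the same way up as it hung, on the tray floor beside the collar.

Things in the scene. Friction and masses are not known exactly. Their poses are not given: they have to be found in the camera images.
- collar_center (a point): Centre of the black stop collar, a square sleeve on the bar, nearest its free end: 40 mm wide (y) and high (z), 28 mm long along the bar (x, either end alike), 120 g; flat sides face +y, -y. Its 22 mm square bore rests by its top on the bar and slides freely: 8 mm play upward, 4 mm to each side. A loose steel thumbscrew, 13 mm across, stands 10 mm above its top. Keep it this way up (z up).
- spacer_center (a point): Centre of the brass spacer, a plain square sleeve on the bar behind the collar: 34 mm wide (y) and high (z), 26 mm long along the bar (x), 120 g, same 22 mm square through bore and play, sliding freely. Flat sides face +y, -y; z up, keep it this way up. Starts 10 to 48 mm clear of the collar.
- bar_tip (a point): Middle of the free end face of the stand's level steel bar (14 mm square, axis 85 mm above the table). x points from this end along the bar to the blue post 130 mm behind (26 mm square, 110 mm high); z up. A part comes off along -x and is clear once its centre is 20 mm beyond the end. Stand fixed to the table; dark base plate 160x85x12 mm under the bar.
- tray: Shallow orange tray fixed to the table, 150 mm (its x) by 240 mm (its y), rim 14 mm high and 4 mm thick, floor 4 mm thick. Origin on the table under its centre, z up.
There are look-alikes about, which are no part of the job. There is more than one size of the part that bears spacer_center; the job needs the largest. What is shaped like the part that bears collar_center but purple is not meant.

How it is judged:
On the way:
1. the collar stands released in the tray while the spacer is still on the bar (x of collar_center in the frame of tray between -0.062 and 0.062 m and y of collar_center in the frame of tray between -0.107 and 0.107 m and z of collar_center in the frame of tray between 0 and 0.03 m and angle between collar_center's own z axis and vertical below 0.2 rad and linear speed of collar below 0.03 m/s and contact force between the fingers and collar below 0.1 N and x of spacer_center in the frame of bar_tip between 0.013 and 0.14 m and y of spacer_center in the frame of bar_tip between -0.015 and 0.015 m and z of spacer_center in the frame of bar_tip between -0.02 and 0.02 m), for 0.2 s.
At the end, for the whole second after the job is handed in: Collar and spacer both stand on the tray's floor: each one's centre inside the rim (within 62 mm of the tray's centre along its x and 107 mm along its y) and no more than 6 mm above its height when standing on the floor, the same way up as on the bar within 11 degrees, let go of and at rest (x of collar_center in the frame of tray between -0.062 and 0.062 m and y of collar_center in the frame of tray between -0.107 and 0.107 m and z of collar_center in the frame of tray between 0 and 0.03 m and angle between each of collar_center, spacer_center's own z axis and vertical below 0.2 rad and linear speed of each of collar, spacer below 0.03 m/s and contact force between the fingers and collar below 0.1 N and x of spacer_center in the frame of tray between -0.062 and 0.062 m and y of spacer_center in the frame of tray between -0.107 and 0.107 m and z of spacer_center in the frame of tray between 0 and 0.027 m and contact force between the fingers and spacer below 0.1 N); the robot touches nothing.
It also fails if it takes over 61 s, if anything falls off the work surface, if the arm or the gripper's body presses on something with over 40 N, if the wrist force passes 120 N, or if a joint passes its speed limit or range.

## Working session

There is one attempt and no reset: what is moved stays moved. The work goes in short steps, Python scripts to look and compute and a tool call to move; the robot and the scene stay as the last step left them, time stands still between calls to the robot, and variables do not carry over. Pictures are saved under pics/ and viewed, about 8 in all and at most 12, crops included, and the job is handed in when it is done.

Besides the shell and the picture viewer there is one more tool, called after "Call:" in YAML: its name, and indented under it one key for each argument. play_rows: Moves the arm, as the interface text tells. Its arguments: {"type":"object","properties":{"moves":{"type":"array","items":{"type":"array"}},"grip":{"type":"number"},"grip_force":{"type":"number"}},"required":["moves"]}

```bash
mkdir -p pics; ls
cat > h.py <<'E'
import numpy as np, cv2
from cell import state, camera, finish_job
def snap(name, tag):
    c=camera(name); cv2.imwrite(f'pics/{tag}.png',c['image'])
    np.savez(f'pics/{tag}.npz',**{k:v for k,v in c.items()}); return c
def load(tag): return np.load(f'pics/{tag}.npz')
def P(c,u,v,z=None):
    f=c['image'].shape[0]/2/np.tan(np.radians(float(c['vfov']))/2)
    z=float(c['range_z'][int(v),int(u)]) if z is None else z
    return np.array(c['eye'])+np.array(c['rotation'])@np.array([(u-c['cx'])/f*z,-(v-c['cy'])/f*z,-z])
def plane(c,u,v,h):
    e=np.array(c['eye']); d=P(c,u,v,1.)-e
    return e+d*(h-e[2])/d[2]
E
python3 - <<'E'
from h import *
for n in ('scene','top'):
    c=snap(n,n+'0'); print(n,[k for k in c],c['vfov'],c['cx'],c['cy'],c['eye'],np.array(c['rotation']).tolist())
s=state();print(s)
a=cv2.imread('pics/scene0.png');b=cv2.imread('pics/top0.png')
E
```

```text
pics
scene ['image', 'range_z', 'vfov', 'cx', 'cy', 'eye', 'rotation'] 43.63283665328864 273.1827789795878 208.7117769522434 [-0.03246743 -0.88961942  0.68104723] [0.47887820928197405, -0.12940187213090068, -0.23078312562620965, 0.8370603115009724]
top ['image', 'range_z', 'vfov', 'cx', 'cy', 'eye', 'rotation'] 45.848321934051626 281.8428118608899 212.24205121366202 [0.29925478 0.0057202  1.05132088] [0.08143230374569033, -0.0743882713214723, -0.6882946485207002, 0.7169976581651005]
{'time': 0.1, 'joint_pos': array([ 1.30002401e+00,  1.26345362e-01, -4.05244596e-02,  1.40538356e+00,
       -3.15902679e-05,  1.57081829e+00]), 'joint_velocities': array([-0.00023763, -0.00203935,  0.00263951,  0.00017143, -0.00279741,
       -0.00146122]), 'tau': array([ 5.61691686e-04, -4.36902881e+01,  3.53606522e+01,  1.36255668e-02,
        6.50533912e-05,  1.22560172e-05]), 'ee_pos': array([0.14033553, 0.50551515, 0.23058487]), 'eef_rot': array([ 0.094936  ,  0.70069347, -0.09595988,  0.70057656]), 'contact_force': array([-0.27850895, -0.68162541,  0.48052583]), 'ft_torque': array([0.03176577, 0.0142357 , 0.06234631]), 'gripper_width': 0.9985559365122364}
```

Rotation is a quaternion; fixing the helper.

```bash
sed -i "s/np.array(c\['rotation'\])@/R.from_quat(c['rotation']).as_matrix()@/; s/^import numpy as np, cv2/import numpy as np, cv2\nfrom scipy.spatial.transform import Rotation as R/" h.py
python3 - <<'E'
from h import *
for t in('scene0','top0'):
    cv2.imwrite(f'pics/{t}v.png',cv2.resize(cv2.imread(f'pics/{t}.png'),(800,600),interpolation=cv2.INTER_CUBIC))
print(R.from_quat(state()['eef_rot']).as_matrix().round(3))
E
```

```text
[[-0.     0.267  0.964]
 [-0.001  0.964 -0.267]
 [-1.    -0.001  0.   ]]
```

View pics/scene0.png

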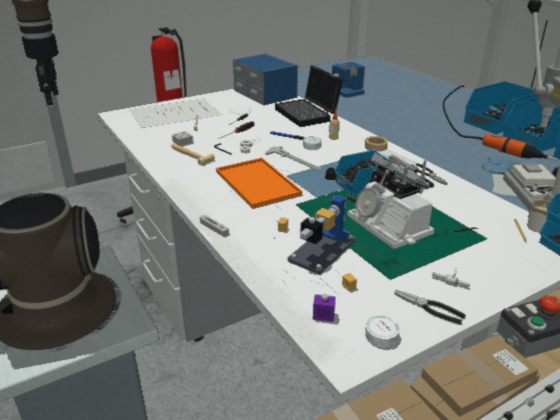

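View pics/top0.png

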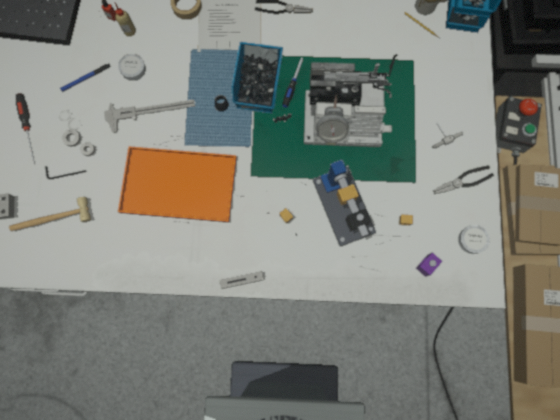

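The top view shows the tray at about (178,185), the stand base at (343,205), the blue post at (337,172), brass spacer at (347,192) and collar at (357,217) with the free end toward the robot. The small brass cubes at (287,215) and (406,219) and the purple part at (430,264) are decoys.

Run:
```python
from h import *
c=load('top0'); im=c['image']
x0,y0,x1,y1=305,150,395,250
cv2.imwrite('pics/crop1.png',cv2.resize(im[y0:y1,x0:x1],None,fx=6,fy=6,interpolation=cv2.INTER_CUBIC))
vv,uu=np.mgrid[y0:y1,x0:x1]
pts=np.array([P(c,u,v) for u,v in zip(uu.ravel(),vv.ravel())]); px=np.c_[uu.ravel(),vv.ravel()]
bgr=im[y0:y1,x0:x1].reshape(-1,3).astype(int)
hsv=cv2.cvtColor(im[y0:y1,x0:x1],cv2.COLOR_BGR2HSV).reshape(-1,3)
print('table z',np.median([P(c,u,v)[2] for u in range(100,110) for v in range(240,250)]))
def rect(m,n):
    q=pts[m]; r=cv2.minAreaRect((q[:,:2]*1000).astype(np.float32)); print(n,m.sum(),np.median(q,0).round(4),np.median(px[m],0),[np.round(a,1) for a in r])
blue=(hsv[:,0]>100)&(hsv[:,0]<125)&(hsv[:,1]>120)&(pts[:,2]>.1)
brass=(hsv[:,0]>12)&(hsv[:,0]<28)&(hsv[:,1]>110)&(pts[:,2]>.088)
col=(hsv[:,2]<60)&(pts[:,2]>.09)&(pts[:,2]<.106)&(px[:,1]>200)
rect(blue,'post');rect(brass,'spacer');rect(col,'collar')
base=(pts[:,2]>.007)&(pts[:,2]<.017); rect(base,'base')
rect((pts[:,2]>.104)&(px[:,1]>200),'screw')
h=cv2.cvtColor(im,cv2.COLOR_BGR2HSV); m=((h[...,0]<15)&(h[...,1]>180)).astype(np.uint8); m[:,:110]=0;m[:,245:]=0;m[:140]=0;m[225:]=0
v,u=np.nonzero(m); q=np.array([plane(c,a,b,.010)[:2] for a,b in zip(u,v)])*1000
print('tray',cv2.minAreaRect(q.astype(np.float32)))
# heights grid
Z=pts[:,2].reshape(100,90);
```

```text
table z 0.0003250117374941075
post 156 [ 0.6053 -0.0869  0.11  ] [337.5 168. ] [array([606. , -87.5]), array([24.5, 25.4]), np.float64(21.5)]
spacer 221 [ 0.5571 -0.1078  0.0981] [347. 193.] [array([441.7, -47.7]), array([ 38.5, 301.9]), np.float64(62.2)]
collar 208 [ 0.5033 -0.1256  0.1008] [356. 220.] [array([ 506.6, -130. ]), array([28.5, 38.7]), np.float64(23.7)]
base 1566 [ 0.5413 -0.1035  0.012 ] [340. 210.] [array([ 572. , -121.6]), array([211.5, 176.6]), np.float64(5.1)]
screw 65 [ 0.5043 -0.1277  0.1126] [359. 218.] [array([413.4, -62. ]), array([ 25.8, 264.2]), np.float64(53.7)]
tray ((588.2840576171875, 248.29983520507812), (230.4490509033203, 145.5244598388672), 87.6105728149414)
```

View pics/crop1.png

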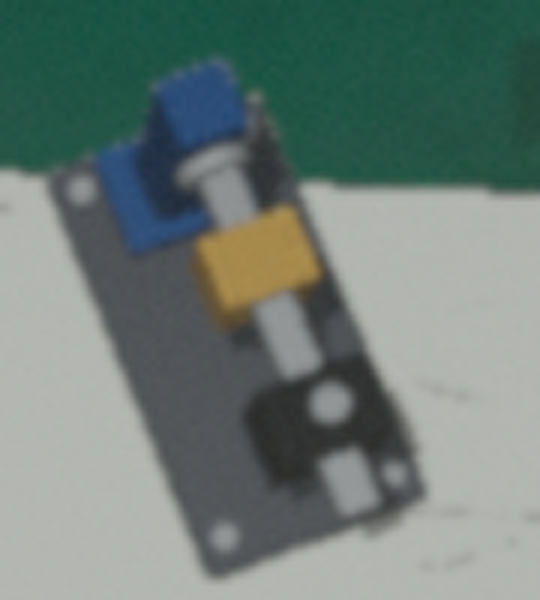

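The crop shows post, spacer, collar with thumbscrew, and the bar's free end at about crop (357,505), so image pixel (364.5,234). I'll compute the bar frame and the first move.

```bash
cat >> h.py <<'E'
def go(tx,ty,tz,jaw):
    "shift (mm) and twist (deg) from the measured pose to TCP (m) with tool y at world angle jaw (deg)"
    s=state(); M=R.from_quat(s['eef_rot']).as_matrix()
    d=M.T@(np.array([tx,ty,tz])-s['ee_pos'])*1000
    now=np.degrees(np.arctan2(M[1,1],M[0,1])); tw=(now-jaw+180)%360-180
    print('shift',d.round(1),'twist',round(tw,1),'t',s['time'],'tcp',s['ee_pos'].round(4),'jaw',round(now,1),'w',round(s['gripper_width'],3),'F',s['contact_force'].round(1)); return d,tw
E
python3 - <<'E'
from h import *
c=load('top0')
for p in((350,510),(378,505),(333,520),(357,507)):
    u,v=305+p[0]/6,150+p[1]/6; print('tip top',plane(c,u,v,.092).round(4))
for p in ((327,452),(358,447)): print('bar at collar',plane(c,305+p[0]/6,150+p[1]/6,.092).round(4))
for p in ((255,303),(290,295),(283,382),(322,360)): print('bar mid',plane(c,305+p[0]/6,150+p[1]/6,.092).round(4))
print('screw',plane(c,305+330/6,150+400/6,.111).round(4))
go(.505,-.130,.21,-66.6)
E
```

```text
tip top [ 0.4751 -0.1415  0.092 ]
tip top [ 0.4772 -0.1506  0.092 ]
tip top [ 0.4716 -0.136   0.092 ]
tip top [ 0.4762 -0.1438  0.092 ]
bar at collar [ 0.4941 -0.1339  0.092 ]
bar at collar [ 0.4962 -0.144   0.092 ]
bar mid [ 0.5435 -0.1097  0.092 ]
bar mid [ 0.5467 -0.1212  0.092 ]
bar mid [ 0.5171 -0.1192  0.092 ]
bar mid [ 0.525 -0.132  0.092]
screw [ 0.5074 -0.1319  0.111 ]
shift [  21.4 -514.8  521.4] twist 141.1 t 0.1 tcp [0.1403 0.5055 0.2306] jaw 74.5 w 0.999 F [-0.3 -0.7  0.5]
```

Call:
play_rows:
  moves:
    - [[0,-100,100],30]
    - [[0,-200,200],60]
    - [[10,-300,300],90]
    - [[21,-400,410],115]
    - [[21,-515,521],142]
    - [[21,-515,521],142]
    - [[21,-515,521],142]
    - [[21,-515,521],142]
    - [[21,-515,521],142]
    - [[21,-515,521],142]
    - [[21,-515,521],142]
    - [[21,-515,521],142]
    - [[21,-515,521],142]
    - [[21,-515,521],142]
    - [[21,-515,521],142]
    - [[21,-515,521],142]
    - [[21,-515,521],142]
    - [[21,-515,521],142]
    - [[21,-515,521],142]
    - [[21,-515,521],142]
  grip: 100

```text
time: 2.1
ee_pos: [0.5046, -0.1295, 0.2103]
eef_rot: [-0.693, -0.138, 0.693, -0.138]
contact_force: [-0.1, -0.9, -0.2]
gripper_width: 1.003
```

Run:
```python
from h import *
go(.505,-.130,.21,-65.8)
print(state()['joint_pos'].round(2))
c=snap('wrist','w1'); print(c['eye'],c['vfov'],c['cx'],c['cy'])
```

```text
shift [ 0.3  0.6 -0.2] twist -1.6 t 2.1 tcp [ 0.5046 -0.1295  0.2103] jaw -67.4 w 1.003 F [-0.1 -0.9 -0.2]
[-0.25  0.12 -0.09  1.36  0.    2.5 ]
[ 0.56868167 -0.10243784  0.35267272] 66.08933596843 274.8590946588789 208.66311386798918
```

View pics/w1.png

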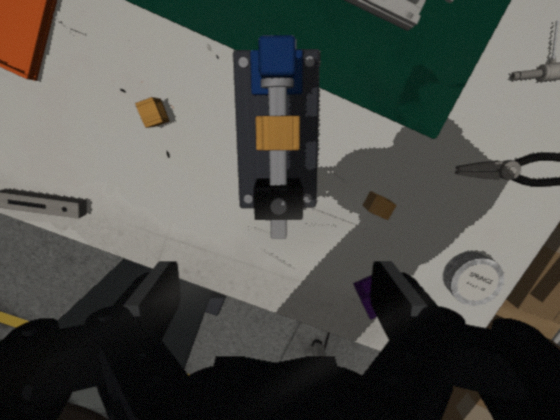

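The wrist view shows the bar almost straight up the picture at column ~278, post (277,57), spacer (278,133), collar (278,198) and tip (279,238). Measuring from its range data.

```bash
cat >> h.py <<'E'
def cloud(c):
    r=np.array(c['range_z']); H,W=r.shape; v,u=np.mgrid[:H,:W]; f=H/2/np.tan(np.radians(float(c['vfov']))/2)
    q=np.stack([(u-c['cx'])/f*r,-(v-c['cy'])/f*r,-r],-1)@R.from_quat(c['rotation']).as_matrix().T+np.array(c['eye'])
    q[r==0]=np.nan; return q
E
python3 - <<'E'
from h import *
c=load('w1'); q=cloud(c); hsv=cv2.cvtColor(c['image'],cv2.COLOR_BGR2HSV)
def rep(n,u0,v0,u1,v1,zl,zh):
    s=q[v0:v1,u0:u1].reshape(-1,3); s=s[(s[:,2]>zl)&(s[:,2]<zh)]
    r=cv2.minAreaRect((s[:,:2]*1000).astype(np.float32)); print(n,len(s),s.mean(0).round(4),[np.round(a,1) for a in r]); return s
rep('post',250,30,310,80,.105,.115); rep('spacer',250,105,310,165,.094,.102)
rep('collar',240,175,320,222,.097,.105); rep('screw',260,185,300,220,.107,.116)
b1=rep('bar tip',260,223,300,245,.087,.096);b2=rep('bar mid',262,155,296,180,.089,.095);b3=rep('bar back',262,85,296,115,.089,.095)
for s in (b1,b2,b3):
    pass
p=np.array([s.mean(0)[:2] for s in (b1,b2,b3)]); d=p[2]-p[0]; print(np.degrees(np.arctan2(d[1],d[0])),np.degrees(np.arctan2(*(p[1]-p[0])[::-1])))
print('table',np.nanmedian(q[250:270,200:230,2]))
E
```

```text
post 1503 [ 0.6069 -0.0878  0.1094] [array([606.9, -87.9]), array([26., 26.]), np.float64(22.2)]
spacer 1486 [ 0.5586 -0.1086  0.0977] [array([ 558.6, -108.6]), array([25.6, 34. ]), np.float64(22.7)]
collar 1448 [ 0.5084 -0.1302  0.1006] [array([ 507.4, -130.5]), array([28.3, 39.9]), np.float64(23.4)]
screw 212 [ 0.5078 -0.1305  0.1104] [array([ 507.6, -130.6]), array([12.5, 12.1]), np.float64(65.7)]
bar tip 253 [ 0.4829 -0.1408  0.0915] [array([ 482.9, -140.8]), array([14.6, 13. ]), np.float64(22.8)]
bar mid 422 [ 0.5331 -0.1193  0.0916] [array([ 533. , -119.4]), array([19.9, 13.2]), np.float64(22.5)]
bar back 543 [ 0.5809 -0.0989  0.0917] [array([581. , -99.4]), array([21.3, 22.9]), np.float64(23.1)]
23.154066636173322 23.215043402498207
table -0.00043555626631230915
```

Run:
```python
from h import *
go(.5075,-.1305,.066,-66.8)
```

```text
shift [144.4   2.1  -2.3] twist -0.6 t 2.15 tcp [ 0.5046 -0.1294  0.2104] jaw -67.4 w 0.998 F [ 0.4 -0.2  0.7]
```

Call:
play_rows:
  moves:
    - [[20,2.1,-2.3],-0.6]
    - [[50,2.1,-2.3],-0.6]
    - [[80,2.1,-2.3],-0.6]
    - [[105,2.1,-2.3],-0.6]
    - [[125,2.1,-2.3],-0.6]
    - [[138,2.1,-2.3],-0.6]
    - [[144.4,2.1,-2.3],-0.6]
    - [[144.4,2.1,-2.3],-0.6]
    - [[144.4,2.1,-2.3],-0.6]

```text
time: 3.05
ee_pos: [0.5082, -0.1309, 0.0668]
eef_rot: [0.693, 0.141, -0.692, 0.142]
contact_force: [0.6, 0.2, -0.6]
gripper_width: 1.003
```

Call:
play_rows:
  moves:
    - [[0,0,0],0]
    - [[0,0,0],0]
    - [[0,0,0],0]
    - [[0,0,0],0]
    - [[0,0,0],0]
    - [[0,0,0],0]
    - [[0,0,0],0]
    - [[0,0,0],0]
    - [[0,0,0],0]
    - [[0,0,0],0]
  grip: 0
  grip_force: 30

```text
time: 4.05
ee_pos: [0.508, -0.1309, 0.0665]
eef_rot: [0.693, 0.141, -0.692, 0.142]
contact_force: [0.7, 0.2, 5.8]
gripper_width: 0.464
```

Run:
```python
from h import *
go(.5075,-.1305,.066,-66.8)
c=snap('wrist','w2')
```

```text
shift [ 0.5 -0.5  0.3] twist -0.1 t 4.05 tcp [ 0.508  -0.1309  0.0665] jaw -66.9 w 0.464 F [0.7 0.2 5.8]
```

View pics/w2.png

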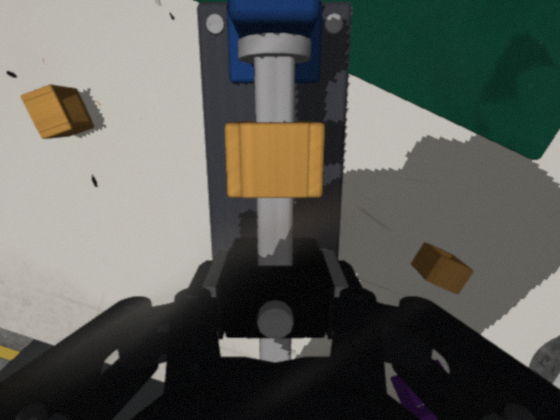

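The collar is held between the pads (0.464 × 85 ≈ 39.5 mm, as it should be), the spacer undisturbed at (274,160). Now I lift 4 mm and slide off along tool +z.

Call:
play_rows:
  moves:
    - [[-2,0,0],0]
    - [[-4,0,0],0]
    - [[-4,0,0],0]
    - [[-4,0,3],0]
    - [[-4,0,8],0]
    - [[-4,0,14],0]
    - [[-4,0,20],0]
    - [[-4,0,20],0]

```text
time: 4.9
ee_pos: [0.4882, -0.139, 0.0699]
eef_rot: [-0.693, -0.141, 0.693, -0.141]
contact_force: [-0.0, 0.0, -0.8]
gripper_width: 0.466
```

Call:
play_rows:
  moves:
    - [[0,0,10],0]
    - [[0,0,22],0]
    - [[0,0,36],0]
    - [[0,0,50],0]
    - [[0,0,62],0]
    - [[0,0,70],0]
    - [[0,0,70],0]

```text
time: 5.6
ee_pos: [0.4237, -0.1665, 0.07]
eef_rot: [-0.693, -0.141, 0.693, -0.141]
contact_force: [0.5, 0.8, -1.8]
gripper_width: 0.464
```

Run:
```python
from h import *
c=load('w1'); q=cloud(c)
# tray from top and wrist clouds
t=load('top0'); Q=cloud(t); h=cv2.cvtColor(t['image'],cv2.COLOR_BGR2HSV)
m=(h[...,0]<15)&(h[...,1]>180); m[:,:110]=0;m[:,245:]=0;m[:140]=0;m[225:]=0
s=Q[m]; s=s[~np.isnan(s[:,2])]; print(cv2.minAreaRect((s[:,:2]*1000).astype(np.float32)), np.percentile(s[:,2],[5,50,95]).round(4))
print(cv2.minAreaRect((s[s[:,2]>.011][:,:2]*1000).astype(np.float32)))
go(.588,.248,.12,-66.9)
c=snap('wrist','w3'); cc=snap('scene','s3')
cv2.imwrite('pics/s3c.png',cv2.resize(cc['image'][170:290,190:370],None,fx=4,fy=4,interpolation=cv2.INTER_CUBIC))
```

```text
((587.4890747070312, 249.5935821533203), (234.0955352783203, 146.5590057373047), 87.55607604980469) [0.0012 0.0044 0.0083]
((586.9725341796875, 242.14523315429688), (219.477783203125, 145.83377075195312), 87.18346405029297)
shift [ -50.  -317.4 -313.2] twist -0.1 t 5.6 tcp [ 0.4237 -0.1665  0.07  ] jaw -67.0 w 0.464 F [ 0.5  0.8 -1.8]
```

View pics/s3c.png

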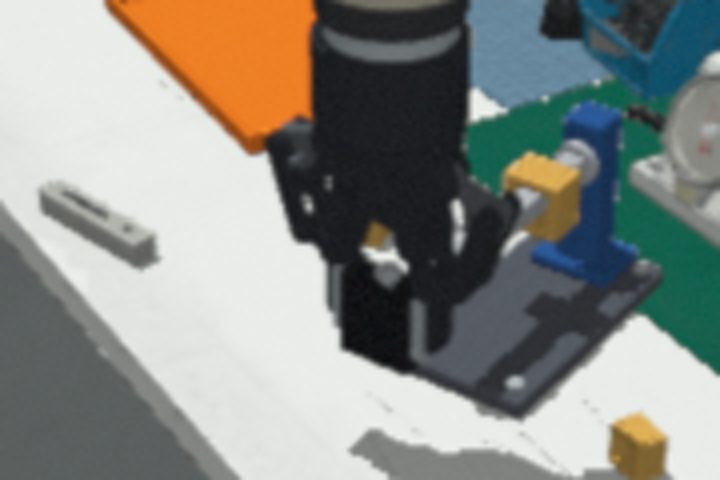

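The collar is off the bar, upright in the jaws, and the brass spacer is still near the post. Next I carry the collar to the far half of the tray.

Call:
play_rows:
  moves:
    - [[-30,0,0],0]
    - [[-60,0,0],0]
    - [[-80,-20,-18],0]
    - [[-80,-50,-46],0]
    - [[-80,-85,-78],0]
    - [[-80,-120,-111],0]
    - [[-80,-155,-143],0]
    - [[-80,-190,-175],0]
    - [[-80,-225,-207],0]
    - [[-80,-260,-240],0]
    - [[-80,-295,-272],0]
    - [[-80,-325,-300],0]
    - [[-80,-348,-321],0]
    - [[-80,-359,-331],0]
    - [[-80,-362.6,-334.6],0]
    - [[-80,-362.6,-334.6],0]
    - [[-80,-362.6,-334.6],0]

```text
time: 7.4
ee_pos: [0.5977, 0.2814, 0.15]
eef_rot: [-0.689, -0.157, 0.692, -0.148]
contact_force: [-0.2, 0.3, -1.3]
gripper_width: 0.464
```

Run:
```python
from h import *
go(.590,.298,.010,-67)
c=snap('wrist','w4'); Q=cloud(c); h=cv2.cvtColor(c['image'],cv2.COLOR_BGR2HSV)
m=(h[...,0]<15)&(h[...,1]>180)&(Q[...,2]<.03)
s=Q[m]; print(m.sum(),cv2.minAreaRect((s[:,:2]*1000).astype(np.float32)), np.percentile(s[:,2],[5,50,95]).round(4))
```

```text
shift [ 1.403e+02 -1.630e+01 -1.000e-01] twist 1.9 t 7.4 tcp [0.5977 0.2814 0.15  ] jaw -65.1 w 0.464 F [-0.2  0.3 -1.3]
32897 ((651.4711303710938, 260.5174865722656), (251.21482849121094, 259.3360595703125), 7.804234981536865) [0.0026 0.0038 0.0131]
```

View pics/w4.png

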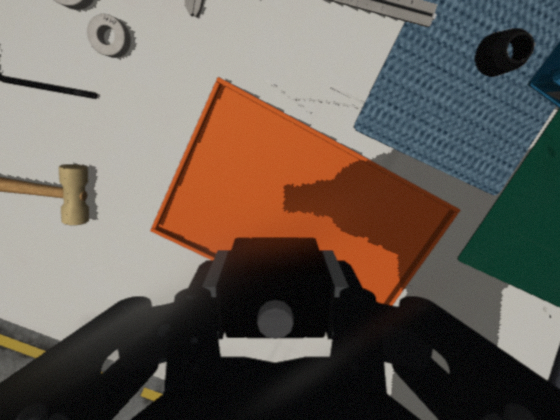

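The view shows tray corners at (220,80), (458,210) and (152,230), with the collar held over it. The arm fell short because joint 6 is at its limit, so I untwist before setting down.

Call:
play_rows:
  moves:
    - [[0,0,0],-8]
    - [[0,0,0],-16]
    - [[0,0,0],-24]
    - [[0,0,0],-27]
    - [[0,0,0],-27]
    - [[0,0,0],-27]
    - [[0,0,0],-27]

```text
time: 8.15
ee_pos: [0.5979, 0.2821, 0.1502]
eef_rot: [0.636, 0.314, -0.636, 0.305]
contact_force: [0.4, 0.1, -2.2]
gripper_width: 0.464
```

Run:
```python
from h import *
c=load('w4')
k=[plane(c,u,v,.014) for u,v in((220,80),(458,210),(152,230))]
print(np.round(k,4), 'centre',(k[1]+k[2])/2)
go(.590,.298,.010,-40); s=state(); print(R.from_quat(s['eef_rot']).as_matrix().round(3),s['joint_pos'].round(3))
```

```text
[[0.6669 0.3647 0.014 ]
 [0.6562 0.1309 0.014 ]
 [0.5213 0.3727 0.014 ]] centre [0.58874057 0.25176944 0.014     ]
shift [140.4 -14.3  -6.8] twist 1.9 t 8.15 tcp [0.5979 0.2821 0.1502] jaw -38.1 w 0.464 F [ 0.4  0.1 -2.2]
[[-0.006  0.787 -0.617]
 [ 0.013 -0.617 -0.787]
 [-1.    -0.012 -0.006]] [0.435 0.395 0.133 1.308 0.014 2.67 ]
```

Call:
play_rows:
  moves:
    - [[20,-8,-4],0]
    - [[50,-14.3,-6.8],0]
    - [[80,-14.3,-6.8],0]
    - [[105,-14.3,-6.8],0]
    - [[122,-14.3,-6.8],0]
    - [[132,-14.3,-6.8],0]
    - [[137,-14.3,-6.8],0]
    - [[140.4,-14.3,-6.8],0]
    - [[140.4,-14.3,-6.8],0]
    - [[140.4,-14.3,-6.8],0]

```text
time: 9.15
ee_pos: [0.5906, 0.2987, 0.0107]
eef_rot: [0.636, 0.315, -0.635, 0.305]
contact_force: [-0.1, 0.3, -1.0]
gripper_width: 0.465
```

Not yet touching (the tool still carries the weight), so I lower 1.5 mm and release.

Call:
play_rows:
  moves:
    - [[0.7,0,0],0]
    - [[1.5,0,0],0]
    - [[1.5,0,0],0]
    - [[1.5,0,0],0]

```text
time: 9.55
ee_pos: [0.5906, 0.2987, 0.0097]
eef_rot: [0.636, 0.315, -0.635, 0.305]
contact_force: [-1.5, -0.6, 5.3]
gripper_width: 0.463
```

Call:
play_rows:
  moves:
    - [[0,0,0],0]
    - [[0,0,0],0]
    - [[0,0,0],0]
    - [[0,0,0],0]
    - [[0,0,0],0]
    - [[0,0,0],0]
  grip: 75

```text
time: 10.15
ee_pos: [0.59, 0.2984, 0.0081]
eef_rot: [-0.636, -0.315, 0.636, -0.305]
contact_force: [0.0, -0.3, -1.0]
gripper_width: 0.753
```

Call:
play_rows:
  moves:
    - [[-5,0,0],0]
    - [[-15,0,0],0]
    - [[-35,0,0],0]
    - [[-65,0,0],0]
    - [[-100,0,0],0]
    - [[-140,0,0],0]
    - [[-140,0,0],0]

```text
time: 10.85
ee_pos: [0.5935, 0.2979, 0.1561]
eef_rot: [0.639, 0.315, -0.632, 0.305]
contact_force: [1.2, 0.5, -0.5]
gripper_width: 0.749
```

Run:
```python
from h import *
d=go(.5586,-.1086,.20,-66.8)
c=snap('scene','s5')
cv2.imwrite('pics/s5c.png',cv2.resize(c['image'][130:290,190:390],None,fx=4,fy=3.75,interpolation=cv2.INTER_CUBIC))
```

```text
shift [-51.1 222.5 341.1] twist 28.8 t 10.85 tcp [0.5935 0.2979 0.1561] jaw -38.0 w 0.749 F [ 1.2  0.5 -0.5]
```

View pics/s5c.png

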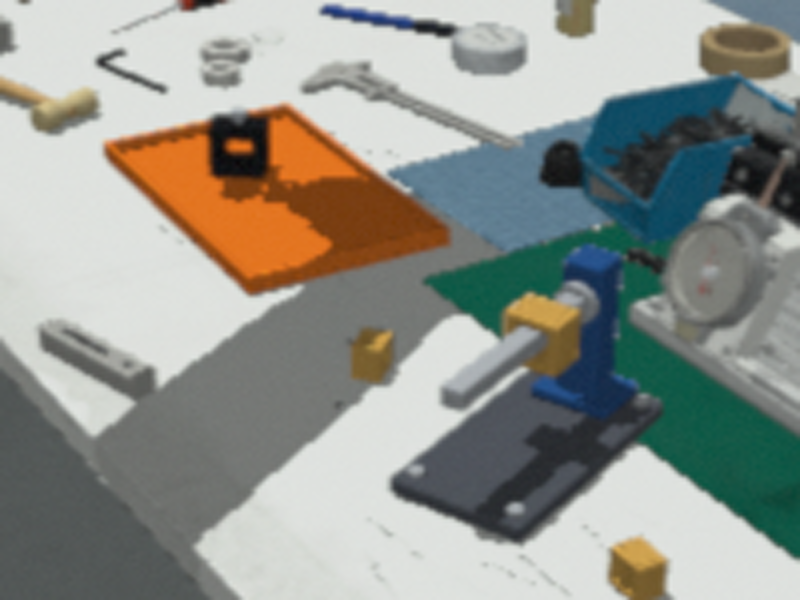

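The collar stands upright in the tray, and the spacer remains on the bar. Next is the spacer.

Call:
play_rows:
  moves:
    - [[-20,20,30],4]
    - [[-45,50,76],9]
    - [[-51,80,122],14]
    - [[-51,110,168],19]
    - [[-51,140,214],24]
    - [[-51,170,260],28.8]
    - [[-51,195,299],28.8]
    - [[-51,213,326],28.8]
    - [[-51,222.5,341.1],28.8]
    - [[-51,222.5,341.1],28.8]
    - [[-51,222.5,341.1],28.8]
    - [[-51,222.5,341.1],28.8]
  grip: 100

```text
time: 12.1
ee_pos: [0.5563, -0.1088, 0.194]
eef_rot: [-0.691, -0.147, 0.694, -0.137]
contact_force: [0.5, 0.3, -0.2]
gripper_width: 0.996
```

Run:
```python
from h import *
Q=cloud(load('top0')).reshape(-1,3)
n=(np.hypot(Q[:,0]-.5586,Q[:,1]+.1086)<.09)&(Q[:,2]>.112); print('tall near',n.sum(),Q[n][:5].round(3))
c=snap('wrist','w6'); q=cloud(c); q=q.reshape(-1,3)
s=q[(np.hypot(q[:,0]-.5586,q[:,1]+.1086)<.035)&(q[:,2]>.0945)&(q[:,2]<.102)]
print(len(s),cv2.minAreaRect((s[:,:2]*1000).astype(np.float32)))
d=go(.5586,-.1086,.068,-66.8); print(R.from_quat(state()['eef_rot']).as_matrix().round(3))
```

```text
tall near 35 [[ 0.618 -0.091  0.112]
 [ 0.618 -0.093  0.113]
 [ 0.616 -0.089  0.113]
 [ 0.614 -0.093  0.112]
 [ 0.611 -0.078  0.113]]
1464 ((568.69677734375, -104.43840026855469), (48.01359176635742, 33.82917785644531), 22.372732162475586)
shift [126.1   2.7  -2.1] twist 0.1 t 12.15 tcp [ 0.5564 -0.1086  0.1941] jaw -66.7 w 1.0 F [0.3 0.1 0.7]
[[-0.007  0.395 -0.919]
 [ 0.013 -0.919 -0.395]
 [-1.    -0.014  0.001]]
```

Call:
play_rows:
  moves:
    - [[20,2.7,-2.1],0]
    - [[50,2.7,-2.1],0]
    - [[80,2.7,-2.1],0]
    - [[102,2.7,-2.1],0]
    - [[115,2.7,-2.1],0]
    - [[122,2.7,-2.1],0]
    - [[126.1,2.7,-2.1],0]
    - [[126.1,2.7,-2.1],0]
    - [[126.1,2.7,-2.1],0]

```text
time: 13.05
ee_pos: [0.5593, -0.1098, 0.0692]
eef_rot: [-0.692, -0.147, 0.693, -0.138]
contact_force: [-0.1, 0.3, -0.1]
gripper_width: 1.0
```

Call:
play_rows:
  moves:
    - [[0,0,0],0]
    - [[0,0,0],0]
    - [[0,0,0],0]
    - [[0,0,0],0]
    - [[0,0,0],0]
    - [[0,0,0],0]
    - [[0,0,0],0]
    - [[0,0,0],0]
    - [[0,0,0],0]
    - [[0,0,0],0]
  grip: 0

```text
time: 14.05
ee_pos: [0.5587, -0.1098, 0.0685]
eef_rot: [-0.692, -0.147, 0.694, -0.137]
contact_force: [-0.5, 0.4, 5.2]
gripper_width: 0.394
```

Call:
play_rows:
  moves:
    - [[-2,0,0],0]
    - [[-4,0,0],0]
    - [[-4,0,0],0]
    - [[-4,0,3],0]
    - [[-4,0,8],0]
    - [[-4,0,14],0]
    - [[-4,0,20],0]
    - [[-4,0,20],0]

```text
time: 14.85
ee_pos: [0.5393, -0.118, 0.0722]
eef_rot: [-0.691, -0.147, 0.694, -0.137]
contact_force: [-0.4, -0.5, -2.1]
gripper_width: 0.393
```

Run:
```python
from h import *
d=np.array([.9194,.3934]); p=np.array([.5586,-.1086])-.130*d
go(*p,.072,-66.8)
```

```text
shift [  0.4  -1.  108.5] twist -0.1 t 14.85 tcp [ 0.5393 -0.118   0.0722] jaw -66.9 w 0.393 F [-0.4 -0.5 -2.1]
```

Call:
play_rows:
  moves:
    - [[0,-0.5,8],0]
    - [[0,-0.8,20],0]
    - [[0,-0.8,34],0]
    - [[0,-0.8,48],0]
    - [[0,-0.8,62],0]
    - [[0,-0.8,76],0]
    - [[0,-0.8,90],0]
    - [[0,-0.8,103],0]
    - [[0,-0.8,112],0]
    - [[0,-0.8,115],0]
    - [[0,-0.8,115],0]

```text
time: 15.95
ee_pos: [0.4341, -0.1625, 0.0724]
eef_rot: [-0.692, -0.147, 0.694, -0.137]
contact_force: [-0.3, 0.0, -1.8]
gripper_width: 0.394
```

Run:
```python
from h import *
go(.585,.198,.15,-40)
```

```text
shift [ -73.9 -273.1 -280.5] twist -26.8 t 15.95 tcp [ 0.4341 -0.1625  0.0724] jaw -66.8 w 0.394 F [-0.3  0.  -1.8]
```

Call:
play_rows:
  moves:
    - [[-30,0,0],0]
    - [[-60,-5,-5],0]
    - [[-74,-22,-23],-3]
    - [[-74,-50,-51],-7]
    - [[-74,-80,-82],-11]
    - [[-74,-110,-113],-15]
    - [[-74,-140,-144],-19]
    - [[-74,-170,-175],-23]
    - [[-74,-200,-205],-26.8]
    - [[-74,-230,-236],-26.8]
    - [[-74,-253,-260],-26.8]
    - [[-74,-268,-275],-26.8]
    - [[-74,-273,-280.5],-26.8]
    - [[-74,-273,-280.5],-26.8]
    - [[-74,-273,-280.5],-26.8]

```text
time: 17.45
ee_pos: [0.5848, 0.1976, 0.1497]
eef_rot: [-0.641, -0.304, 0.641, -0.294]
contact_force: [0.6, 0.1, -1.2]
gripper_width: 0.39
```

Run:
```python
from h import *
go(.585,.198,.0095,-40); print(state()['joint_pos'].round(2))
```

```text
shift [140.2   1.7   0.3] twist -0.0 t 17.45 tcp [0.5848 0.1976 0.1497] jaw -40.0 w 0.39 F [ 0.6  0.1 -1.2]
[0.32 0.31 0.02 1.28 0.01 2.59]
```

Call:
play_rows:
  moves:
    - [[20,1.7,0.3],0]
    - [[50,1.7,0.3],0]
    - [[80,1.7,0.3],0]
    - [[105,1.7,0.3],0]
    - [[122,1.7,0.3],0]
    - [[132,1.7,0.3],0]
    - [[137,1.7,0.3],0]
    - [[140.2,1.7,0.3],0]
    - [[140.2,1.7,0.3],0]
    - [[140.2,1.7,0.3],0]

```text
time: 18.45
ee_pos: [0.5859, 0.1988, 0.0107]
eef_rot: [0.641, 0.304, -0.64, 0.294]
contact_force: [1.0, 0.3, -1.3]
gripper_width: 0.395
```

Call:
play_rows:
  moves:
    - [[0.8,0,0],0]
    - [[1.5,0,0],0]
    - [[1.5,0,0],0]
    - [[1.5,0,0],0]

```text
time: 18.85
ee_pos: [0.5857, 0.1988, 0.0087]
eef_rot: [0.641, 0.304, -0.641, 0.294]
contact_force: [0.9, 0.1, 1.0]
gripper_width: 0.395
```

Light contact (weight gone, +1 N); releasing and retreating.

Call:
play_rows:
  moves:
    - [[0,0,0],0]
    - [[0,0,0],0]
    - [[0,0,0],0]
    - [[0,0,0],0]
    - [[0,0,0],0]
    - [[0,0,0],0]
  grip: 72

```text
time: 19.45
ee_pos: [0.5853, 0.1987, 0.0082]
eef_rot: [-0.641, -0.304, 0.641, -0.294]
contact_force: [0.0, 0.0, -0.2]
gripper_width: 0.717
```

Call:
play_rows:
  moves:
    - [[-5,0,0],0]
    - [[-15,0,0],0]
    - [[-35,0,0],0]
    - [[-65,0,0],0]
    - [[-100,0,0],0]
    - [[-140,0,0],0]
    - [[-170,0,0],0]
    - [[-170,0,0],0]
    - [[-170,0,0],0]

```text
time: 20.35
ee_pos: [0.5868, 0.1967, 0.1796]
eef_rot: [0.642, 0.304, -0.64, 0.294]
contact_force: [0.5, -0.2, -1.4]
gripper_width: 0.724
```

Run:
```python
from h import *
c=snap('scene','s7'); Q=cloud(c)
o=np.array([.588,.250]); a=np.radians(-2.5); M=np.array([[np.cos(a),np.sin(a)],[-np.sin(a),np.cos(a)]])
q=Q.reshape(-1,3)
for n,p,l,h in(('collar',[.590,.298],.04,.0475),('spacer',[.585,.198],.034,.0415)):
    s=q[(np.hypot(*(q[:,:2]-p).T)<.04)&(q[:,2]>l)&(q[:,2]<h)]
    r=cv2.minAreaRect((s[:,:2]*1000).astype(np.float32)); print(n,len(s),'top z',np.percentile(s[:,2],[5,50,95]).round(4),r,'tray xy',(M@(np.array(r[0])/1000-o)).round(4))
cv2.imwrite('pics/s7c.png',cv2.resize(c['image'][130:290,190:390],None,fx=4,fy=3.75,interpolation=cv2.INTER_CUBIC)); go(.5,.2,.2,-40)
```

```text
collar 72 top z [0.0406 0.0438 0.0464] ((590.9865112304688, 295.7106628417969), (36.54777908325195, 39.017433166503906), 51.468833923339844) tray xy [0.001  0.0458]
spacer 72 top z [0.0353 0.0383 0.0402] ((586.6935424804688, 197.78952026367188), (32.690574645996094, 32.69270324707031), 50.469058990478516) tray xy [ 0.001  -0.0522]
shift [-21.3 -68.6  52.6] twist -0.0 t 20.4 tcp [0.5862 0.1965 0.1781] jaw -40.0 w 0.717 F [-0.5 -0.5  0.3]
```

View pics/s7c.png

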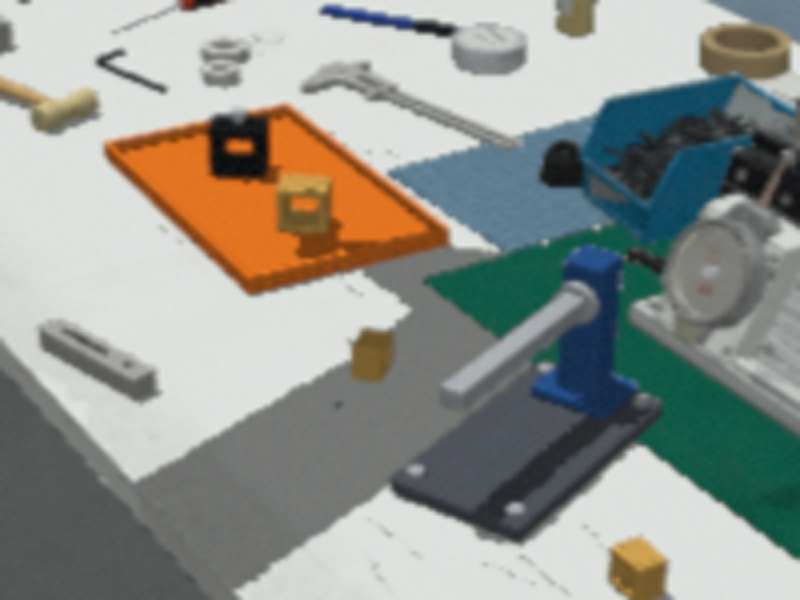

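Both parts stand upright in the tray, collar at crop (240,148) and spacer at (304,205). The bar is empty and the gripper is clear, so I hand in.

```bash
python3 -c "
from cell import finish_job; print(finish_job())"
```

```text
the job is handed in; nothing more can be done
None
```

Both parts are off the bar and standing in the orange tray, and I handed the job in after about 20.4 s of the 61 s allowed. I slid the collar off first and set it down while the spacer was still on the bar, then did the same with the spacer.

| Part | Position in tray (x, y) | Top height measured | Top height expected |
|---|---|---|---|
| Collar | about (1, 46) mm | about 0.044 m | 0.044 m |
| Spacer | about (1, −52) mm | about 0.038 m | 0.038 m |

- **Final check:** the last picture and range data showed both parts upright on the floor well inside the rim, with the bar empty and the gripper clear above them.
- **Grip widths:** the jaws closed to about 39.5 mm on the collar and 33.4 mm on the spacer, matching their given sizes. The highest force on the tool I read was about 6 N.
- **What went wrong:** while carrying the collar, joint 6 reached its limit, so the arm stopped about 18 mm short and turned 2°. I untwisted the wrist before setting the collar down. That left the tool tilted by about 1°, well inside the 11° allowed.
- **Small disagreement:** the cameras differed by 1–3 mm on the spacer and tray positions, which did not matter for the grips or placements.

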